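Centre the leaning bean tin on the bench scale

TASK

The tin of test beans was left leaning against the edge of the bench scale's pan. Push it gently, without picking it up, onto the pan so that it lies flat in the middle with no edge hanging over the pan's rim. Do not shove the scale along or disturb the milk jug, the tamper or the portafilter.

Things in the scene. Friction and masses are not known exactly. Their poses are not given: they have to be found in the camera images.
- scale: Loose bench scale, 3 kg; shoved hard, it slides. Square steel pan 144 x 144 mm, 6 mm thick, flat top 22 mm above the bench, dark cross in its middle. Origin on the bench under the pan's centre; x, y along the pan's edges, z up. Low black console (17 mm high, 124 mm wide, green display) on its -x side, 74 to 136 mm from the centre; black base under the pan 120 (x) x 110 (y) mm.
- tin: Loose closed tin, blue, steel lid band, paper label: 96 (its x) x 120 (its y) x 45 mm high, edges rounded 3 mm, 0.5 to 0.75 kg; unseen contents packed up to 25 mm off-centre along x. Origin: centre of the underside; z out of the lid. Too wide to grip across. Starts with its underside leaning on the pan's -y edge at about 17 degrees, up to 12 degrees from square and 18 mm to one side.
- tin_corner0 (a point): Corner of the tin's underside at tin x = +48, y = +60 mm.
- tin_corner1 (a point): Corner of the tin's underside at tin x = +48, y = -60 mm. This -y end starts on the bench; its lid edge, 43 mm up, overhangs and meets a push first. Pushed towards the scale's +y (about 3 to 12 N) the tin climbs over the pan's edge and drops flat. A level push can wedge it there and the force soars: let the fingers rise some 20 mm as they push, and ease upwards when it stiffens.
- tin_corner2 (a point): Corner of the tin's underside at tin x = -48, y = -60 mm; also on the bench at the start. While it leans, the tin's z axis is over 0.2 rad off vertical; on the pan it is upright.
- tin_corner3 (a point): Corner of the tin's underside at tin x = -48, y = +60 mm.
- jug: Bystander: steel milk jug, 72 mm across, 100 mm high, handle at its +y; origin at the centre of its underside. Leave alone.
- tamper: Bystander: steel tamper standing on its 58 mm foot, 92 mm high; origin at the centre of its underside. Leave alone.
- portafilter: Bystander: portafilter lying flat, round steel head 72 mm across and 32 mm high, black handle reaching 175 mm towards its -y; origin under the head's centre. Leave alone.

How it is judged:
By the outcome, as a careful person would: the job done as asked, in the order asked, and still so for the second after the job is handed in, with the robot touching nothing.
It also fails if it takes over 61 s, if anything falls off the work surface, if the arm or the gripper's body presses on something with over 40 N, if the wrist force passes 120 N, or if a joint passes its speed limit or range.

ROBOT

A 6-joint arm with a two-finger parallel gripper is mounted at the origin on the work surface. World frame = base frame: x ahead of the robot, y to its left, z up, the work surface at z = 0. Lengths are in m, angles in rad, forces in N, time in s.
With the tool pointing down it reaches from about 0.275 to 1 m from the base axis. Payload 8.4 kg.
Tool frame: the origin (TCP) lies on the centre line of the jaws, within the pads' length; the fingertips stand 17 mm ahead of it and the grasp point (between the pads) lies 2 mm behind it (bot.tcp_to_tips is the z of the fingertips in the tool frame, in m); z points along the fingers, y is the line along which they close (so a half turn about z gives the same grasp; the last joint's range is limited). The gripper opens to 85 mm and grips with 20 to 120 N. Pads are 22 mm wide; open, the fingers measure 114 mm over their backs; the gripper's body (76 mm by 85 mm) begins 54 mm behind the grasp point. The pads swing forward as they close: fully open they stand 13 mm farther back than shut.
Start: joints at [1.138, 0.353, 1.633, -0, 1.155, -0.002], TCP at [0.261, 0.568, 0.248] pointing down, gripper open.
Joint ranges: [-2.63, 2.63], [-0.92, 2.1], [0.06, 2.66], [-1.3, 4.44], [0, 2.69], [-3.02, 3.02]. Speed limits (rad/s): [2.22, 2.22, 2.79, 3.14, 3.14, 3.14].

INTERFACE

Orientations are given as a unit quaternion [x, y, z, w].
In Python, from workcell import bot, hand, kinematics, get_obs, vision, hand_in gives the robot as it stands. The module is installed in compiled form; this text tells all that it offers. Calls block until the motion is done:
- bot.reach(position, orientation): joint-space move of the TCP to a pose.
- bot.servo_line(position, ori=None, velocity=0.15): straight line of the TCP; ori=None keeps the orientation; velocity is the mean speed in m/s.
- bot.goto_joints(angles): joint-space move.
- hand.move_gripper(opening, strength=None): finger opening in m; strength is the grip in N (None keeps the last); returns when the fingers have stopped.
- bot.dwell(seconds).
- kinematics.solve_ik(position, orientation): joint angles nearest the present ones, or None.
- get_obs(): the state.
- vision.read_camera(name): name is "side" or "top" or "wrist"; returns a dict with "frame" (420x560x3 uint8, red, green, blue), "intrinsics" (3x3 intrinsics, pixels), "view" (4x4, takes a point from world to camera coordinates). Camera axes: x right, y down, z forward; pixel columns grow to the right and rows downward; lengths in m; the calibration is good to about 2 mm. A picture is of the moment at which its call begins. There is no depth.
A pose or a line that the arm cannot do raises bot.IKError and nothing moves.
- hand_in(): hands the job in; it is judged then, once.
The state is a dict: "time_s": time; "joint_pos": joint angles; "joint_vel": joint speeds; "joint_efforts": joint torques, N m; "position": TCP position; "orientation": TCP orientation; "wrist_force": force on the tool from outside, world axes, zero at the start; "ft_torque": the same for the moment, N m; "gripper_width": finger opening in m; "grip_force": force on a finger pad.
Only numpy, scipy, OpenCV 4.12 (cv2) and the standard library are available. Lean on these libraries where they do the work, as an engineer would, in place of code of your own. Each camera call takes 0.05 s, during which the arm holds its last target. There are 200 camera calls.

## Working session

There is one attempt and no reset: what is moved stays moved. The work goes in short steps, each a Python script; the robot and the scene stay as the last script left them, time stands still between calls to the robot, and variables do not carry over. Pictures are saved under pics/ and viewed, at most 10 in all, crops included, and the job is handed in when it is done.

```bash
mkdir -p pics; python3 - <<'E'
from workcell import *
import cv2,numpy as np
for n in("top","side"):
    d=vision.read_camera(n);cv2.imwrite(f"pics/{n}0.png",cv2.resize(d["frame"][:,:,::-1],None,fx=1.42,fy=1.42,interpolation=cv2.INTER_CUBIC));np.savez(n+"0.npz",**d)
    print(n,d["intrinsics"].tolist(),np.round(d["view"],4).tolist())
o=get_obs();print(o["time_s"],o["orientation"],o["gripper_width"])
E
```

```text
top [[448.0018440170777, 0.0, 278.40766102254673], [0.0, 448.0018440170777, 213.23235353250558], [0.0, 0.0, 1.0]] [[0.0146, -0.9997, 0.0177, -0.0417], [-0.9977, -0.0158, -0.0665, 0.5581], [0.0668, -0.0167, -0.9976, 1.192], [0.0, 0.0, 0.0, 1.0]]
side [[397.78838654032796, 0.0, 279.13977407349574], [0.0, 397.78838654032796, 205.38040442053796], [0.0, 0.0, 1.0]] [[0.9791, -0.2022, 0.0205, -0.5447], [-0.134, -0.7183, -0.6828, 0.0815], [0.1528, 0.6658, -0.7304, 0.8708], [0.0, 0.0, 0.0, 1.0]]
0.1 [ 2.13754862e-01  9.76887119e-01 -6.34191433e-04 -1.16534164e-04] 0.08549460171017155
```

View pics/top0.png

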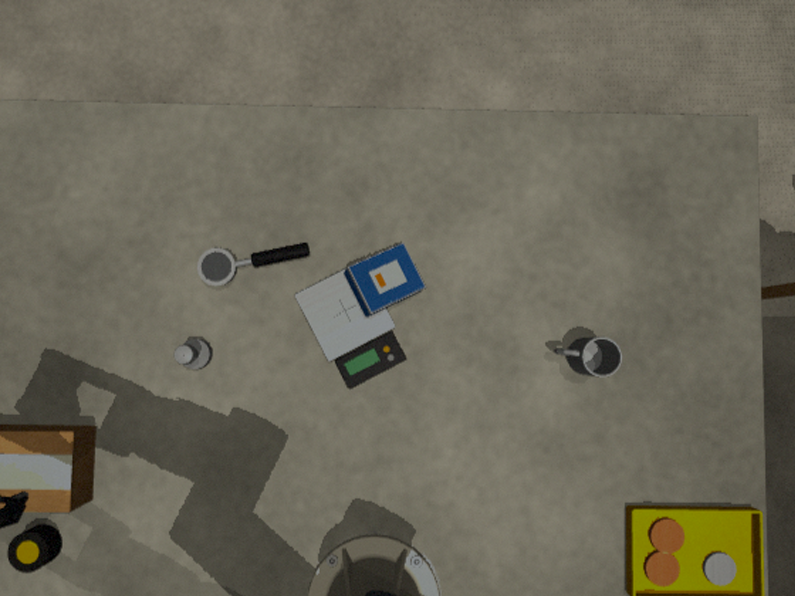

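View pics/side0.png

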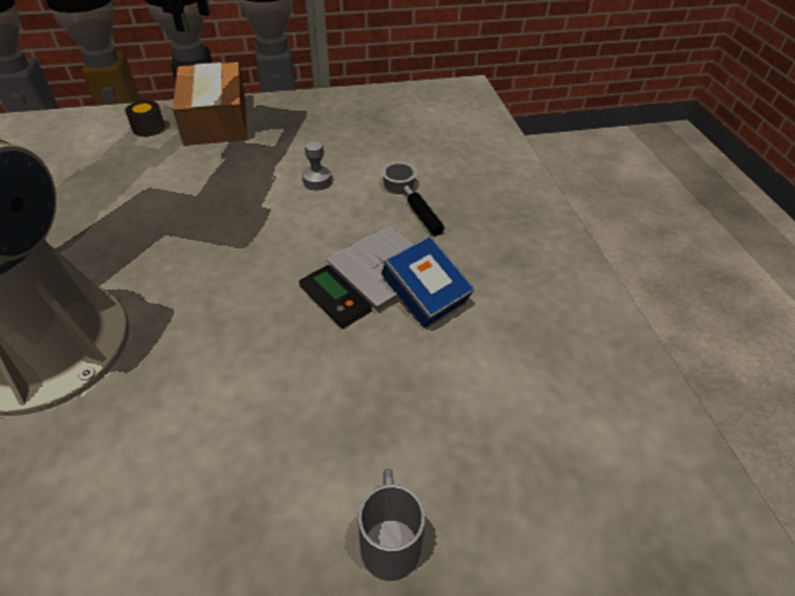

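```bash
python3 - <<'E'
import cv2,numpy as np
for n,(u,v,w,h) in dict(top=(200,163,110,115),side=(205,155,135,80)).items():
    f=np.load(n+"0.npz")["frame"][v:v+h,u:u+w,::-1]
    s=5
    f=cv2.convertScaleAbs(cv2.resize(f,None,fx=s,fy=s,interpolation=cv2.INTER_CUBIC),alpha=1.5)
    for k in range(0,w,10): cv2.putText(f,str(u+k),(k*s,8),0,.3,(0,255,255));cv2.line(f,(k*s,10),(k*s,14),(0,255,255))
    for k in range(0,h,10): cv2.putText(f,str(v+k),(0,k*s+4),0,.3,(0,255,255));cv2.line(f,(20,k*s),(24,k*s),(0,255,255))
    cv2.imwrite(f"pics/{n}1.png",f)
E
```

```text
(no output)
```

View pics/top1.png

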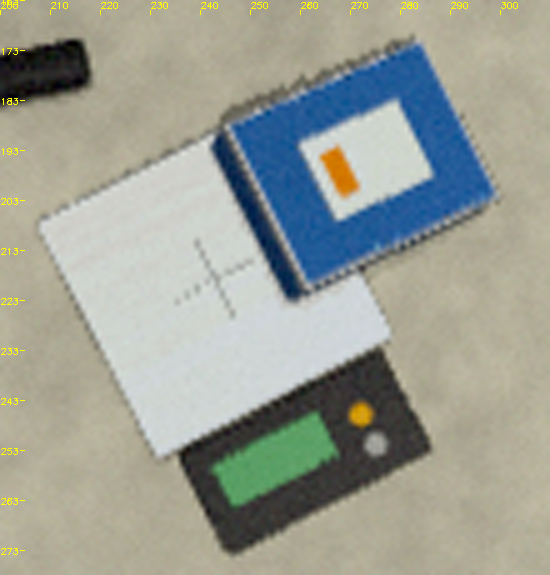

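View pics/side1.png

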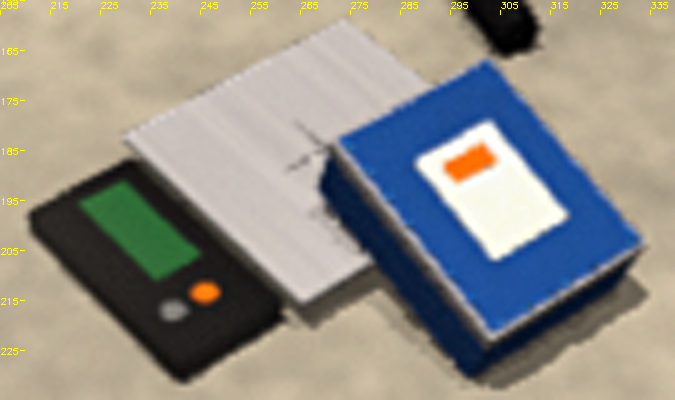

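```bash
cat > lib.py <<'E'
import numpy as np
from scipy.optimize import least_squares
from scipy.spatial.transform import Rotation as R
C={n:np.load(n+"0.npz") for n in("top","side")}
def proj(n,P):
    V=C[n]["view"];p=(np.atleast_2d(P)@V[:3,:3].T+V[:3,3])@C[n]["intrinsics"].T
    return p[:,:2]/p[:,2:]
def fit_scale(obs,x0=(.55,.05,.46)):
    def T(q): return lambda L:np.array([q[0],q[1],0])+L@R.from_euler("z",q[2]).as_matrix().T
    f=lambda q:np.concatenate([(proj(n,T(q)(np.array(L,float)))-uv).ravel() for n,L,uv in obs])
    s=least_squares(f,x0);return s.x,np.abs(s.fun).max()
def fit_tin(obs,x0=(.6,0,.02,0,0.3,.46),flat=None):
    f=lambda q:np.concatenate([(proj(n,q[:3]+np.array(L,float)@R.from_euler("yxz",[q[3],q[4],q[5]]).as_matrix().T)-uv).ravel() for n,L,uv in obs])
    if flat is not None:
        g=lambda p:f(np.array([p[0],p[1],flat,0,0,p[2]])); s=least_squares(g,[x0[0],x0[1],x0[5]])
    else: s=least_squares(f,x0)
    return s.x,np.abs(s.fun).max()
LID=np.array([[.0475,.0595,.045],[-.0475,.0595,.045],[-.0475,-.0595,.045],[.0475,-.0595,.045]])
E
python3 - <<'E'
from lib import *
np.set_printoptions(precision=4,suppress=True)
p=.072
q,e=fit_scale([("top",[[p,p,.022],[-p,p,.022],[-p,-p,.022],[0,0,.022]],np.array([[207.6,208],[232,254.4],[278,230.6],[243,218.6]])-.4),
 ("side",[[-p,p,.022],[p,p,.022],[-p,-p,.022]],np.array([[230,182.6],[274,159],[265.6,215.6]])-.4)])
print("scale",q,e)
t,e=fit_tin([("top",LID,np.array([[246,188],[262,220.4],[299,202.4],[283.6,171.4]])-.4),("side",LID,np.array([[303,167.4],[272,182.6],[303,222.6],[333.6,204]])-.4)])
print("tin",t,e)
M=R.from_euler("yxz",t[3:]).as_matrix();S=R.from_euler("z",q[2]).as_matrix()
print("z ax in scale",S.T@M[:,2],"tin yaw rel",t[5]-q[2])
for L in np.vstack([LID*[1,1,0],LID]): print(S.T@(t[:3]+M@L-[q[0],q[1],0]))
d=lambda x,y:(S@[x,y,0]+[q[0],q[1],0])[:2]
print("side y- dir",S[:,1])
E
```

```text
scale [0.5442 0.0622 0.4966] 1.4158863529129349
tin [ 0.5972 -0.0051  0.0157  0.0459  0.3152  0.472 ] 1.1573631581270547
z ax in scale [ 0.0382 -0.3108  0.9497] tin yaw rel -0.0246077618733348
[ 0.0634 -0.0283  0.032 ]
[-0.0315 -0.0273  0.0362]
[-0.0343 -0.1404 -0.0007]
[ 0.0606 -0.1414 -0.0048]
[ 0.0651 -0.0423  0.0748]
[-0.0298 -0.0413  0.0789]
[-0.0326 -0.1544  0.042 ]
[ 0.0623 -0.1554  0.0379]
side y- dir [-0.4764  0.8792  0.    ]
```

```bash
cat > mv.py <<'E'
from workcell import *
from lib import *
np.set_printoptions(precision=4,suppress=True)
Q=np.array([0.5442,0.0622,0.4966]);S=R.from_euler("z",Q[2]).as_matrix()
tips=bot.tcp_to_tips
def W(x,y,ztip): return S@[x,y,0]+[Q[0],Q[1],ztip+tips]
def ori(ax): # tool y along scale-frame direction ax; choose least j6
    best=None
    for s in(1,-1):
        y=s*(S@np.array(ax,float));z=np.array([0,0,-1.]);x=np.cross(y,z)
        o=R.from_matrix(np.column_stack([x,y,z])).as_quat()
        j=kinematics.solve_ik(W(0,0,.2),o)
        if j is not None and(best is None or abs(j[5])<best[0]): best=(abs(j[5]),o)
    return best[1]
def F(): return S.T@np.array(get_obs()["wrist_force"])
def snap(tag):
    import cv2
    for n,(u,v,w,h) in dict(top=(195,160,110,115),side=(205,150,135,80)).items():
        d=vision.read_camera(n);s=5
        f=cv2.convertScaleAbs(cv2.resize(d["frame"][v:v+h,u:u+w,::-1],None,fx=s,fy=s,interpolation=cv2.INTER_CUBIC),alpha=1.5)
        cv2.imwrite(f"pics/{n}{tag}.png",f)
E
python3 - <<'E'
from mv import *
print("tips",tips)
o=ori([1,0,0]); X=.015
hand.move_gripper(.065)
bot.reach(W(X,-.205,.18),o)
bot.servo_line(W(X,-.205,.022),velocity=.12)
bot.dwell(.2);f0=F();print("f0",f0,get_obs()["joint_pos"],get_obs()["gripper_width"])
y=-.195;z=.022;bot.servo_line(W(X,y,z),velocity=.05)
touch=None
while y<-.105:
    y+=.003
    f=F()-f0
    if touch is None and f[1]<-1.5: touch=y;print("touch",y)
    if touch and z<.042: z+=.002
    if f[1]<-15: z+=.002;y-=.002
    if f[1]<-30 or z>.052: print("stop",f);break
    bot.servo_line(W(X,y,z),velocity=.03)
    print(round(y,4),round(z,4),F()-f0)
print(get_obs()["time_s"]);snap("2")
E
```

```text
tips 0.017
f0 [-0.3905 -0.3683 -1.2016] [-0.1699  0.6503  1.674  -0.      0.8164 -0.6665] 0.06457977748045655
-0.192 0.022 [0.7099 0.3218 1.5388]
-0.189 0.022 [-0.1257 -0.275   0.7027]
-0.186 0.022 [ 0.2192 -0.3386  2.6846]
-0.183 0.022 [0.3771 1.0476 1.7027]
-0.18 0.022 [1.2328 0.89   1.6364]
-0.177 0.022 [-0.3987  0.6975  0.4471]
-0.174 0.022 [ 0.7534 -0.6402  1.1685]
-0.171 0.022 [ 0.8643 -0.6624  1.1007]
-0.168 0.022 [-0.1493  1.0869  1.7811]
-0.165 0.022 [ 1.3909 -0.7986  0.9504]
-0.162 0.022 [ 0.4819 -3.76    1.0005]
touch -0.15899999999999997
-0.159 0.024 [ 0.8462 -3.1853  0.7832]
-0.156 0.026 [ 1.2237 -4.3078  2.4403]
-0.153 0.028 [ 1.9993 -4.7873  2.469 ]
-0.15 0.03 [ 1.3178 -4.678   3.9898]
-0.147 0.032 [ 0.6268 -4.4914  3.3183]
-0.144 0.034 [-0.925  -4.6316  2.9101]
-0.141 0.036 [ 0.0702 -3.5092  4.7532]
-0.138 0.038 [-0.007   0.1096  1.2898]
-0.135 0.04 [ 0.1033 -0.3365  1.1681]
-0.132 0.042 [1.4706 0.0411 0.9705]
-0.129 0.042 [0.2372 0.0966 1.1745]
-0.126 0.042 [ 1.1487 -0.0688  2.3063]
-0.123 0.042 [ 0.1415 -0.7752  0.3595]
-0.12 0.042 [0.9493 0.7672 1.8115]
-0.117 0.042 [0.09   1.1105 1.757 ]
-0.114 0.042 [1.0523 0.3928 0.4065]
-0.111 0.042 [1.3811 0.1247 1.4343]
-0.108 0.042 [1.3205 0.4901 0.5003]
-0.105 0.042 [0.2431 0.0595 1.1849]
12.9
```

View pics/side2.png

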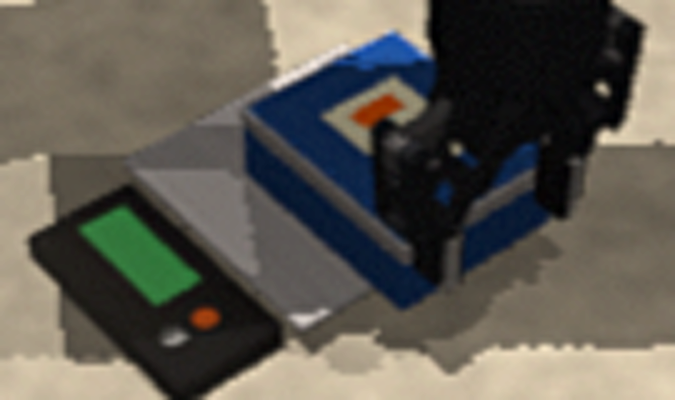

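```bash
python3 - <<'E'
from mv import *
X=.015;y=-.105;f0=np.array([.3,-.2,0])
while y<-.0725:
    y=min(y+.003,-.0725)
    bot.servo_line(W(X,y,.042),velocity=.03);f=F();print(round(y,4),f)
    if f[1]<-15: print("stop");break
bot.servo_line(W(X,y-.03,.042),velocity=.08)
bot.servo_line(W(X,y-.05,.16),velocity=.15)
bot.reach(W(.14,-.10,.2),ori([0,1,0]))
print(get_obs()["time_s"]);snap("3")
E
```

```text
-0.102 [0.2837 0.514  0.0461]
-0.099 [ 0.0427 -0.1116  0.3863]
-0.096 [ 0.3845 -0.3636  1.0361]
-0.093 [ 0.6889 -0.1853  0.3628]
-0.09 [-0.0473  0.3268  0.5028]
-0.087 [-0.3973 -0.6407 -0.0719]
-0.084 [ 0.7389 -0.2987 -0.0311]
-0.081 [ 0.017  -0.3211  0.1899]
-0.078 [ 0.0826 -0.4415 -0.2062]
-0.075 [ 0.5017 -0.551  -0.4812]
-0.0725 [0.279  0.3298 0.407 ]
18.7167
```

View pics/side3.png

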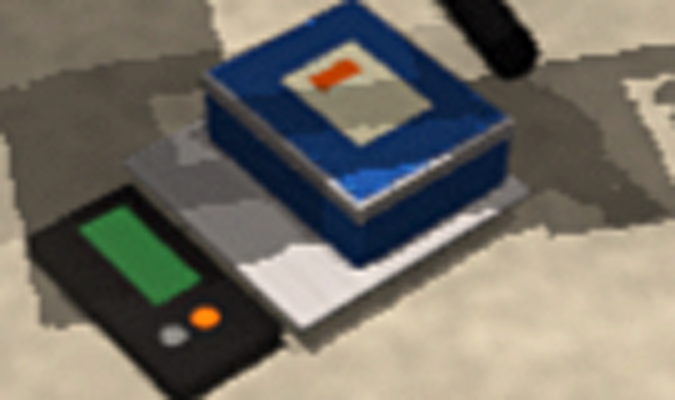

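View pics/top3.png

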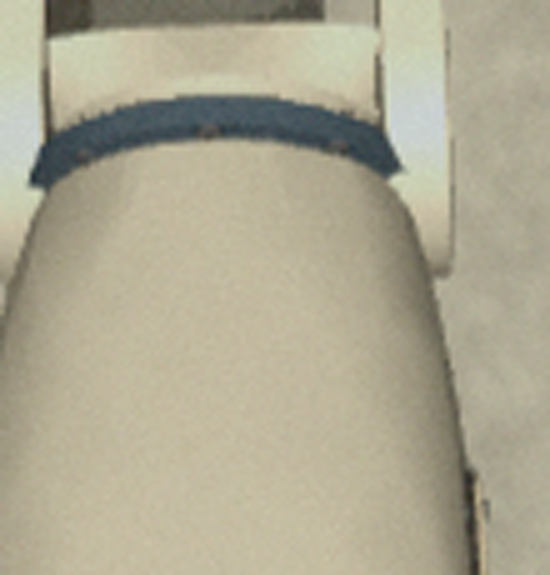

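```bash
python3 - <<'E'
from lib import *
np.set_printoptions(precision=4,suppress=True)
p=.072
q,e=fit_scale([("side",[[-p,p,.022],[-p,-p,.022],[p,-p,.022]],np.array([[230,182],[265.6,215.6],[310.6,188]])-.4)])
print("scale",q,e)
t,e=fit_tin([("side",LID,np.array([[275,150.2],[246,165.6],[277,193],[307.4,174.4]])-.4),("side",[[-.0475,-.0595,.002]],np.array([[277,203.6]])-.4)],flat=.022)
print("tin",t,e)
for Q in(q,np.array([0.5442,0.0622,0.4966])):
    print(R.from_euler("z",-Q[2]).as_matrix()[:2,:2]@(t[:2]-Q[:2]),t[2]-Q[2])
E
```

```text
scale [0.5451 0.0625 0.4951] 0.8613659640928972
tin [0.5602 0.0652 0.5057] 1.6559298674972638
[ 0.0147 -0.0048] 0.010587156875157655
[ 0.0155 -0.005 ] 0.009120416066781323
```

```bash
python3 - <<'E'
from mv import *
def push(a,b):
    a,b=np.array(a),np.array(b);n=int(np.ceil(np.linalg.norm(b-a)/.003));d=(b-a)/np.linalg.norm(b-a)
    f0=F()
    for k in range(1,n+1):
        p=a+(b-a)*k/n;bot.servo_line(W(p[0],p[1],.042),velocity=.03);f=F()-f0;print(p,f)
        if np.r_[d,0]@f<-12: print("stop");return
Y=-.004
bot.reach(W(.105,Y,.16),ori([0,1,0]))
bot.servo_line(W(.105,Y,.042),velocity=.12)
bot.servo_line(W(.085,Y,.042),velocity=.05);bot.dwell(.2)
push([.085,Y],[.0585,Y])
bot.servo_line(W(.09,Y,.042),velocity=.08);bot.servo_line(W(.10,Y,.16),velocity=.15)
bot.reach(W(0,-.12,.16),ori([1,0,0]))
bot.servo_line(W(0,-.105,.042),velocity=.12)
bot.servo_line(W(0,-.08,.042),velocity=.05);bot.dwell(.2)
push([0,-.08],[0,-.070])
bot.servo_line(W(0,-.10,.042),velocity=.08);bot.servo_line(W(0,-.12,.16),velocity=.15)
bot.goto_joints([1.138,.353,1.633,0,1.155,-.002])
print(get_obs()["time_s"]);snap("4")
E
```

```text
[ 0.0821 -0.004 ] [-1.0796  0.0983  0.2472]
[ 0.0791 -0.004 ] [-0.097  -0.8401 -0.3036]
[ 0.0762 -0.004 ] [-0.2837 -0.5304  0.2172]
[ 0.0732 -0.004 ] [ 0.1758 -1.4886  0.1607]
[ 0.0703 -0.004 ] [ 1.1252 -0.5249  0.0513]
[ 0.0673 -0.004 ] [0.4855 0.5334 1.0714]
[ 0.0644 -0.004 ] [ 0.3295 -1.5038 -0.33  ]
[ 0.0614 -0.004 ] [ 0.3069 -0.9965  0.4131]
[ 0.0585 -0.004 ] [ 1.0122 -0.3886 -0.694 ]
[ 0.     -0.0775] [-0.5113  0.9739 -0.2453]
[ 0.    -0.075] [-0.9496  0.3807  0.2867]
[ 0.     -0.0725] [-0.4008  0.4681  1.2952]
[ 0.   -0.07] [-1.2135 -0.6346  0.5477]
33.5
```

View pics/top4.png

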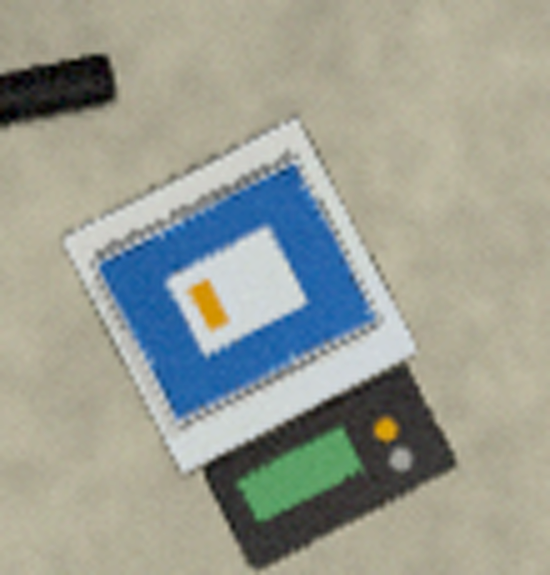

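View pics/side4.png

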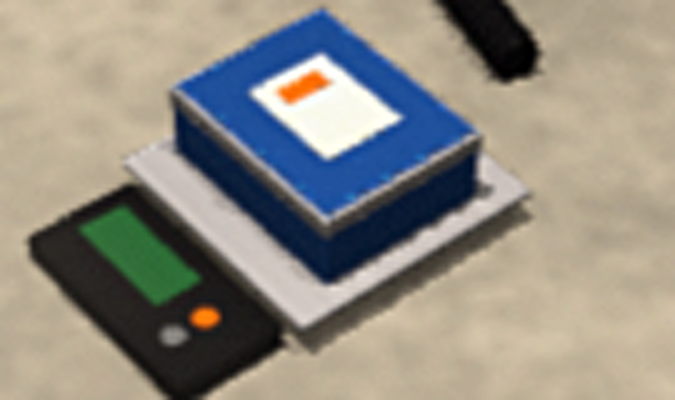

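The final pictures show the tin flat and centred. In the top crop the lid centre is at about (239, 293) and the pan centre at about (241, 296), so they match within roughly 2 mm. All four pan margins are visible, and the scale has not moved.

```bash
python3 -c "
from workcell import *
print(hand_in())"
```

```text
the job is handed in; nothing more can be done
None
```

The tin lies flat in the middle of the pan, about 2 mm from centre by the final top picture, with no edge over the rim; the scale has not moved, the jug, tamper and portafilter were not touched, and the job was handed in at about 34 s.

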